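Open a lug-cap jar braced in the corner of a kneading board

TASK

Push the square jar of walnuts square and flush into the back left corner of the wooden kneading board, its two sides against the two raised edges, with the cap still tight. Keep the jar braced in that corner while you unscrew its tight steel cap anticlockwise, stop turning as soon as the threads let go, lift the cap straight off and finish holding it level in the gripper just above the open mouth, its lower edge a centimetre or two clear of the rim. Keep the jar standing on the board all the time, and leave the cheese wedge, the wrapped butter and the steel bowl where they are.

Things in the scene. Friction and masses are not known exactly. Their poses are not given: they have to be found in the camera images.
- corner (a point): Inner corner of the kneading board, back left seen from the robot: where its two raised edges meet its upper face. x points at the back raised edge, square to it; y at the left raised edge, square to it; z up. Jar flush in the corner: jar_center at x -40, y -40 mm.
- board: Wooden kneading board 408 x 576 mm, 20 mm thick, heavy and fixed. Raised edges 18 mm thick stand 55 mm above its upper face at the back and both sides; the side facing the robot is open. Origin under its middle; x to the back edge, y to the left edge.
- jar_center (a point): Squat square clear-glass jar of whole walnuts, loose on the board: half-way up, 47 mm above its foot, on its axis. Body 80 x 80 mm, 64 mm tall, upright sides. Round neck, rim 93 mm above the foot, closed cap 98 mm. z up; x, y square to the glass sides.
- cap_center (a point): Round bare-steel screw cap of the jar, 60 mm across, 20 mm tall, 50 g: its centre, on its axis, half-way up; z up. Closed, it lies 88 mm above the jar's foot; the cap's lower edge is then 14 mm above the glass shoulder (7 mm close to the neck). Axes parallel to the jar's when tight.
- cap: The same cap, origin at its lower edge. Three lugs catch under short threads. Tight: 0.3 to 0.6 N m to turn. Anticlockwise from above it rises about 1.3 mm and runs off the threads after 40 to 50 degrees (0.7 to 0.9 rad), then lifts straight off at any turn up to 100 degrees. Its lower edge passes the rim when it has risen 15 mm.
- jar: The same jar, origin at its foot, 0.35 to 0.57 kg. Turning the cap loads the jar with the same torque; the raised edges take it up if the jar is kept pushed into the corner, else the jar turns along. Push it low (under 40 mm above its foot): pushed or dragged high up it tips.
- wedge: Bystander: wedge of hard cheese, 140 mm long, 110 mm wide at the rind, 70 mm tall, on the right part of the board. Origin under its middle.
- butter: Bystander: wrapped block of butter 100 x 65 mm, 40 mm tall, on the board between the jar and the cheese wedge. Origin under its middle.
- bowl: Bystander: steel mixing bowl, 200 mm across, 85 mm tall, on the worktop left of the board. Origin under its middle.
There are look-alikes about, which are no part of the job. What is shaped like the jar but blue is not meant. Of the things shaped like the cap, the bare steel one is meant.

How it is judged (in metres and radians):
On the way, in this order (a step that is already met when the one before it is completed fails the run):
1. the jar stands square and flush in the corner (within 3.5 mm of both raised edges, 4 degrees) with the cap still tight (turned less than 12 degrees) (x of jar_center in the frame of corner above -0.0435 m and y of jar_center in the frame of corner above -0.0435 m and (angle between the x axis of jar_center and the x axis of corner, either way round below 0.07 rad or angle between the x axis of jar_center and the y axis of corner, either way round below 0.07 rad) and angle between jar_center's own z axis and vertical below 0.06 rad and z of jar_center in the frame of corner between 0.042 and 0.052 m and angle between the x axis of cap_center and the x axis of jar_center, either way round below 0.21 rad and z of cap_center in the frame of jar_center below 0.0425 m), for 0.2 s.
2. the cap has run off its threads and risen at least 5 mm, the jar braced in the corner (within 6 mm) (x of jar_center in the frame of corner above -0.046 m and y of jar_center in the frame of corner above -0.046 m and (angle between the x axis of jar_center and the x axis of corner, either way round below 0.1 rad or angle between the x axis of jar_center and the y axis of corner, either way round below 0.1 rad) and angle between jar_center's own z axis and vertical below 0.06 rad and z of jar_center in the frame of corner between 0.042 and 0.052 m and z of cap_center in the frame of jar_center above 0.046 m), for 0.1 s.
At the end, for the whole second after the job is handed in: The cap is gripped, still, level (8.5 degrees), centred over the mouth (15 mm), its lower edge 2 to 30 mm above the rim, not touching the jar; the jar stands upright on the board, square (5.7 degrees) and flush (6 mm) in the corner (x of jar_center in the frame of corner above -0.046 m and y of jar_center in the frame of corner above -0.046 m and (angle between the x axis of jar_center and the x axis of corner, either way round below 0.1 rad or angle between the x axis of jar_center and the y axis of corner, either way round below 0.1 rad) and angle between jar_center's own z axis and vertical below 0.06 rad and z of jar_center in the frame of corner between 0.042 and 0.052 m and z of cap_center in the frame of jar_center between 0.058 and 0.086 m and horizontal distance between cap_center and jar_center below 0.015 m and angle between cap_center's own z axis and vertical below 0.15 rad and contact force between the fingers and cap above 1.5 N and contact force between cap and jar below 0.1 N and linear speed of cap below 0.03 m/s and linear speed of jar below 0.02 m/s); the arm keeps its last pose, push and grip.
It fails at once if the cap is turned (more than 17 degrees) while the jar is not braced in the corner (more than 10 mm from a raised edge or more than 8.5 degrees skew) (angle between the x axis of cap_center and the x axis of jar_center, either way round above 0.3 rad and not (x of jar_center in the frame of corner above -0.05 m and y of jar_center in the frame of corner above -0.05 m and (angle between the x axis of jar_center and the x axis of corner, either way round below 0.15 rad or angle between the x axis of jar_center and the y axis of corner, either way round below 0.15 rad))).
It fails at once if the cap is turned on past the point where the threads let go (more than about 110 degrees) (x of corner in the frame of cap_center below 0.024 m and y of corner in the frame of cap_center below 0 m).
It fails at once if the jar is lifted off the board (more than 8 mm) (z of jar_center in the frame of corner above 0.055 m).
It fails at once if the jar is tipped (more than 17 degrees) (angle between jar_center's own z axis and vertical above 0.3 rad).
It fails at once if the cheese wedge, the butter or the bowl is moved more than 20 mm (distance of any of wedge, butter, bowl from where it was at the start of the episode above 0.02 m).
It also fails if it takes over 70 s, if anything falls off the work surface, if the arm or the gripper's body presses on something with over 40 N, if the wrist force passes 120 N, or if a joint passes its speed limit or range.

ROBOT

A 6-joint arm with a two-finger parallel gripper is mounted at the origin on the work surface. World frame = base frame: x ahead of the robot, y to its left, z up, the work surface at z = 0. Lengths are in mm, angles in rad, forces in N, time in s.
With the tool pointing down it reaches from about 275 to 1000 mm from the base axis. Payload 8.4 kg.
Tool frame: the origin (TCP) lies midway between the tips of the shut fingers; the grasp point (between the pads) lies 19 mm behind it; z points along the fingers, y is the line along which they close (so a half turn about z gives the same grasp; the last joint's range is limited). The gripper opens to 85 mm and grips with 20 to 120 N. Pads are 22 mm wide; open, the fingers measure 114 mm over their backs; the gripper's body (76 mm by 85 mm) begins 54 mm behind the grasp point. The pads swing forward as they close: fully open they stand 13 mm farther back than shut.
Start: joints at [1.134, 0.353, 1.633, -0, 1.155, -0.002], TCP at [263.267, 566.849, 231.281] pointing down, gripper open.
Joint ranges: [-2.63, 2.63], [-0.92, 2.1], [0.06, 2.66], [-1.3, 4.44], [0, 2.69], [-3.02, 3.02]. Speed limits (rad/s): [2.22, 2.22, 2.79, 3.14, 3.14, 3.14].

INTERFACE

Orientations are given as [roll, pitch, yaw] about the fixed x, y, z axes, in that order (R = Rz(yaw) Ry(pitch) Rx(roll)).
In Python, from rig import telemetry, optics, r gives the robot as it stands.
- The arm moves only by the tool play_rows, never from a script. Its arguments are lists of equal length, an entry for each row: "dp": the shift along the tool's x, y, z in units of 40 mm (1.0 is 40 mm), a list of three; "rot": the turn, a rotation vector about the tool's x, y, z in units of 6 degrees (1.0 is 6 degrees), a list of three. In form: {"dp": [[tx, ty, tz], ...], "rot": [[ax, ay, az], ...]}. A call has 1 to 5 rows; each row is the pose to reach, as a shift and turn from the pose commanded when the call began, along the tool's axes at that moment; what a row does not reach only later rows make up. A row lasts 1/12 s, in which the tool goes at most 41.7 mm and 7.16 degrees, less where a joint would pass 70% of its speed; a pose out of reach is approached as far as the arm can. A call with a gripper value outside its range is refused whole. "fingers" is the opening, from 0 (shut) to 1 (fully open), set as the call begins (left out, the last holds). The fingers move at their own pace and stop on an object; "grip_force" is the grip in N (left out, the last holds). Time passes only in rows, so rows that repeat a pose let the fingers close. It gives the time, the measured TCP pose, the force, the opening and the grip force at its end, in the units of the state.
- telemetry.sense(): the state, without advancing time (a new reading comes with each control period).
- optics.grab_frame(name): name is "scene" or "top" or "wrist"; returns a dict with "color" (400x640x3 uint8, red, green, blue), "mtx" (3x3 intrinsics, pixels), "R" (3x3) and "t" (3): a world point X has camera coordinates R X + t; the wrist camera has in their place "mount" (4x4, takes a point from camera to tool coordinates, whose origin is the TCP and whose axes are the flange's). Camera axes: x right, y down, z forward; pixel columns grow to the right and rows downward; lengths in mm; the calibration is good to about 2 mm. A picture is of the moment at which its call begins: read the wrist's pose just before it. There is no depth.
- r.sign_off(): hands the job in; it is judged then, once.
The state is a dict: "clock": time; "qpos": joint angles; "qvel": joint speeds; "joint_efforts": joint torques, N m; "eef_pos": TCP position; "tcp_rot": TCP orientation; "contact_force": force on the tool from outside, world axes, zero at the start; "wrist_torque": the same for the moment, N m; "opening": opening from 0.0 (shut) to 1.0 (fully open); "grasp_force": force on a finger pad.
Only numpy, scipy, OpenCV 4.12 (cv2) and the standard library are available. Lean on these libraries where they do the work, as an engineer would, in place of code of your own. Each camera call takes 0.05 s, during which the arm holds its last target. There are 200 camera calls.

## Working session

There is one attempt and no reset: what is moved stays moved. The work goes in short steps, Python scripts to look and compute and a tool call to move; the robot and the scene stay as the last step left them, time stands still between calls to the robot, and variables do not carry over. Pictures are saved under pics/ and viewed, at most 10 in all, crops included, and the job is handed in when it is done.

Besides the shell and the picture viewer there is one more tool, called after "Emit:" as name(argument=value, ...) on one line, values as JSON. play_rows: Moves the arm, as the interface text tells. Its arguments: {"type":"object","properties":{"dp":{"type":"array"},"rot":{"type":"array"},"fingers":{"type":"number"},"grip_force":{"type":"number"}},"required":["dp","rot"]}

```bash
mkdir -p pics
cat > h.py <<'E'
import numpy as np, cv2
from scipy.spatial.transform import Rotation as Ro
from rig import telemetry, optics, r
def ray(f,u,v,z):
    d=f["R"].T@np.linalg.inv(f["mtx"])@np.array([u,v,1.]); c=-f["R"].T@f["t"]
    return c+d*(z-c[2])/d[2]
def proj(f,X):
    p=f["mtx"]@(f["R"]@np.array(X,float)+f["t"]); return p[:2]/p[2]
def save(f,n): cv2.imwrite("pics/"+n,f["color"][:,:,::-1])
E
python3 - <<'E'
from h import *
for n in("top","scene"):
    f=optics.grab_frame(n); save(f,n+".png"); np.savez(n+".npz",**{k:np.array(v) for k,v in f.items()})
    print(n,-f["R"].T@f["t"],f["mtx"][0,0])
s=telemetry.sense();print(s["eef_pos"],s["tcp_rot"],s["opening"],s["contact_force"])
E
```

```text
top [ 306.16511124  116.52525117 1241.80595861] 514.3293242748041
scene [ 991.43348046 -291.79944641  881.00721083] 404.17807150846977
[263.09240393 566.43931139 230.62590141] [-3.14028818e+00 -1.60526725e-05  2.70676196e+00] 0.998130092057799 [-0.12962434  0.63667605  0.07535868]
```

View pics/top.png

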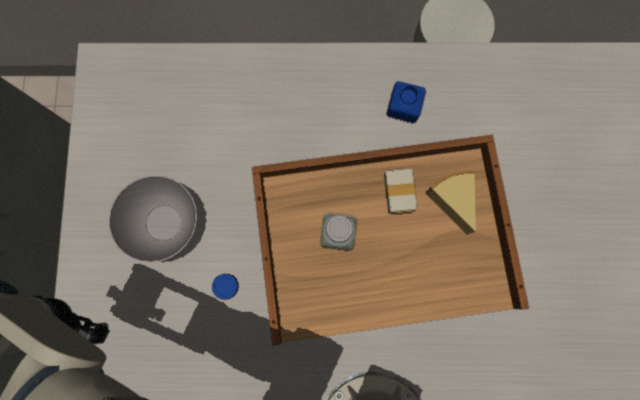

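View pics/scene.png

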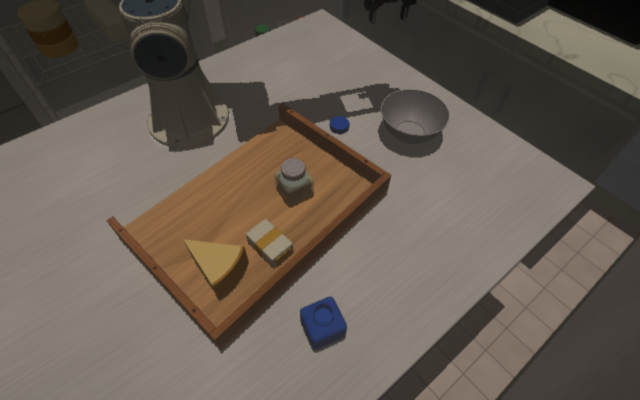

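Top view: the jar (clear glass, bare-steel cap) is at (339,231), the board's back left corner near (258,170), the butter at (401,191), the wedge at (460,203) and the bowl at (155,219). Candidates are the jar at (339,231), the blue jar shape at (407,102) and the blue cap at (225,286). The clear jar with the bare-steel cap fits the description. I'll confirm that in an enlarged crop.

Run:
```python
import cv2
a=cv2.imread("pics/top.png")[140:260,240:400]; cv2.imwrite("pics/topc.png",cv2.resize(a,None,fx=5,fy=5,interpolation=cv2.INTER_CUBIC))
```

```text
(no output)
```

View pics/topc.png

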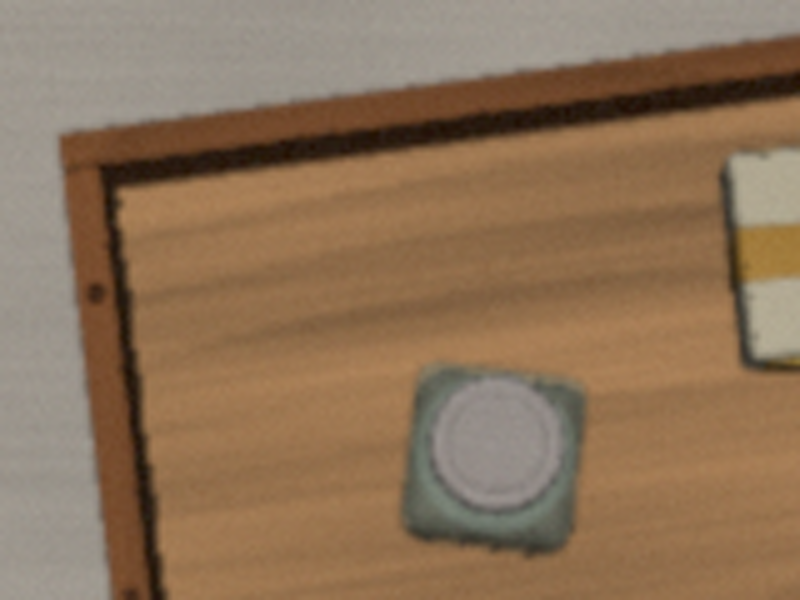

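The crop shows the clear-glass jar with the bare-steel cap at crop (496,442), px (339.2,228.4). The corner's inner top edge is at crop (103,168), px (260.6,173.6). Next I'll measure the positions.

```bash
cat >> h.py <<'E'
def load(n): return dict(np.load(n+".npz"))
E
python3 - <<'E'
from h import *
f=load("top"); img=f["color"]; hsv=cv2.cvtColor(img,cv2.COLOR_RGB2HSV)
# board outline: saturated brown/orange
m=((hsv[...,1]>90)&(hsv[...,0]<20)).astype(np.uint8)*255
m=cv2.morphologyEx(m,cv2.MORPH_CLOSE,np.ones((5,5)))
c=max(cv2.findContours(m,0,cv2.CHAIN_APPROX_NONE)[0],key=cv2.contourArea)
print(cv2.approxPolyDP(c,8,True)[:,0].tolist())
P=[ray(f,u,v,75) for u,v in[(252.5,167),(491.5,136.5),(526.5,307),(276.5,343.5)]]
for p in P: print(p.round(1))
for a,b in((0,1),(3,2),(3,0),(2,1)):
    d=P[b]-P[a];print(np.hypot(*d[:2]),np.degrees(np.arctan2(d[1],d[0])))
print("inner",ray(f,260.6,173.6,75))
print("cap",ray(f,240+496/5-.4,140+442/5-.4,118))
for u,v in[(428,362),(585,382),(570,552),(405,535)]: print("jar",ray(f,240+u/5-.4,140+v/5-.4,84).round(1))
# scene cap: bluish gray lid
g=load("scene")
print(proj(g,ray(f,339,228,118)), proj(g,[*ray(f,260.6,173.6,75)[:2],75]))
for n,u,v,z in(("butter",401,191,60),("wedgetip",430,191,90)): print(n,ray(f,u,v,z))
a=g["color"][60:240,220:420]; cv2.imwrite("pics/sc.png",cv2.resize(a[:,:,::-1],None,fx=3,fy=3,interpolation=cv2.INTER_CUBIC))
E
```

```text
[[492, 135], [252, 167], [272, 344], [527, 308]]
[594.1 278.2  75. ]
[ 667.  -284.8   75. ]
[ 272.8 -337.2   75. ]
[196.9 216.8  75. ]
567.73908191861 -82.62937962997042
559.172083527487 -82.20719881986061
401.8981795995813 8.797688364618477
397.65589361906274 7.5762109828970345
inner [578.28469862 259.05329917  75.        ]
cap [445.19145669  79.67137944 118.        ]
jar [486.1 109.2  84. ]
jar [476.7  37.8  84. ]
jar [399.6  45.7  84. ]
jar [407.5 119.8  84. ]
[292.58481282 165.4833338 ] [379.74718767 173.66827621]
butter [539.12135095 -68.82540011  60.        ]
wedgetip [ 533.03056833 -130.45389479   90.        ]
```

View pics/sc.png

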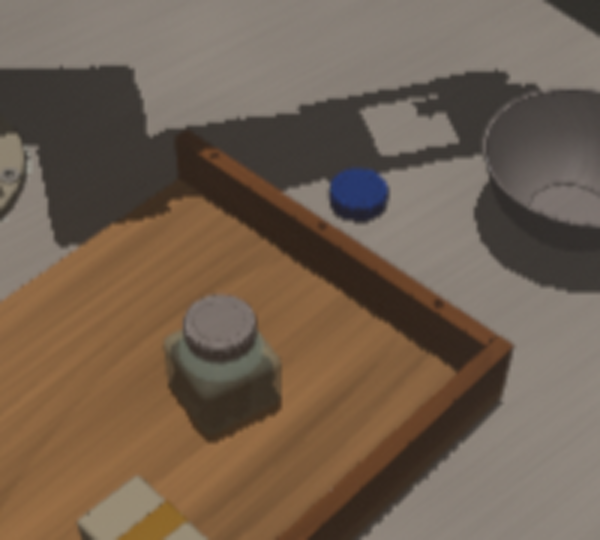

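The enlarged scene crop shows the same jar, with its cap top centre at crop (220,322), px (293.3,167.3), and the inner rim corner at about crop (487,342). I'll triangulate both.

Run:
```python
from h import *
f=load("top");g=load("scene")
K=lambda f:f["mtx"]@np.c_[f["R"],f["t"]]
def tri(a,b):
    X=cv2.triangulatePoints(K(f),K(g),np.array(a,float),np.array(b,float)).ravel();X=X[:3]/X[3]
    return X.round(1),(proj(f,X)-a).round(1),(proj(g,X)-b).round(1)
S=lambda u,v:(220+u/3-.33,60+v/3-.33)
print("cap",tri((338.8,228.0),S(220,322)))
print("outer corner",tri((252.5,167),S(511,346)))
print("outer front-left",tri((276.5,343.5),S(180,133)), S(180,133))
print("bolt?",tri((240+96/5,140+293/5),S(438,303)))
print("inner",tri((260.6,173.6),S(484,343)))
# right corners in the scene
print("BR",tri((491.5,136.5),(215,326)),"FR",tri((526.5,307),(111,221)))
```

```text
cap (array([445.9,  79.6, 112.6]), array([-0., -0.]), array([-0.,  0.]))
outer corner (array([595.6, 279.2,  70.3]), array([-0.1, -0.1]), array([-0.3,  0. ]))
outer front-left (array([196.7, 216.7,  73.9]), array([0.1, 0. ]), array([ 0.1, -0. ])) (279.67, 104.00333333333334)
bolt? (array([520.3, 262.2,  72. ]), array([-0.3, -0.2]), array([-0.5,  0.1]))
inner (array([579.4, 260.2,  73.4]), array([-0.4, -0.3]), array([-0.7,  0.1]))
BR (array([ 661.4, -276.8,   94.9]), array([-0.5, -0.2]), array([-1.1,  0.1])) FR (array([ 273.1, -339.3,   64.8]), array([-0.9, -0.3]), array([-1.3,  0. ]))
```

Emit:
play_rows(dp=[[-0.7,-0.74,0],[-1.4,-1.47,0],[-2.1,-2.2,0],[-2.8,-2.94,0],[-3.48,-3.68,0]], rot=[[0,0,0],[0,0,0],[0,0,0],[0,0,0],[0,0,0]], fingers=0.45)

```text
clock: 0.52
eef_pos: [327.5, 372.8, 230.9]
tcp_rot: [-3.141, -0.0, 2.707]
contact_force: [0.6, 0.9, -0.1]
opening: 0.453
grasp_force: 0.0
```

Emit:
play_rows(dp=[[-0.7,-0.74,0],[-1.4,-1.47,0],[-2.1,-2.2,0],[-2.8,-2.94,0],[-3.48,-3.68,0]], rot=[[0,0,0],[0,0,0],[0,0,0],[0,0,0],[0,0,0]])

```text
clock: 0.93
eef_pos: [391.8, 180.7, 231.3]
tcp_rot: [3.142, 0.0, 2.707]
contact_force: [0.4, 0.1, -0.4]
opening: 0.451
grasp_force: 0.0
```

Emit:
play_rows(dp=[[-0.7,-0.74,0],[-1.4,-1.47,0],[-2.1,-2.2,0],[-2.8,-2.94,0],[-3.48,-3.68,0]], rot=[[0,0,1],[0,0,2],[0,0,3],[0,0,4],[0,0,5]])

```text
clock: 1.35
eef_pos: [456.1, -11.7, 231.3]
tcp_rot: [3.141, 0.0, 2.178]
contact_force: [1.7, 0.3, 1.1]
opening: 0.45
grasp_force: 0.0
```

```bash
cat >> h.py <<'E'
B=0.136
def plan(pos,yaw,tilt=0.):
    s=telemetry.sense(); R0=Ro.from_euler("xyz",s["tcp_rot"])
    R1=Ro.from_euler("xyz",[np.pi,0,yaw])*Ro.from_euler("y",tilt)
    print("at",s["eef_pos"].round(1),s["tcp_rot"].round(3),"clk",round(s["clock"],2),"op",round(s["opening"],3),"F",s["contact_force"].round(1),"g",round(s["grasp_force"],1),"q6",s["qpos"].round(2))
    print("dp",(R0.inv().apply(np.array(pos)-s["eef_pos"])/40).round(3).tolist(),"rot",np.degrees((R0.inv()*R1).as_rotvec()/6).round(3).tolist())
E
python3 -c "
from h import *
plan([456,-10,231],np.pi/2+B,np.radians(25))"
```

```text
at [456.1 -11.7 231.3] [3.141 0.    2.178] clk 1.35 op 0.45 F [1.7 0.3 1.1] g 0.0 q6 [-0.03  0.09  1.98  0.    1.08 -0.64]
dp [0.036, 0.021, 0.008] rot [-0.979, 4.089, 4.427]
```

Emit:
play_rows(dp=[[0,0,0],[0,0,0],[0,0,0],[0,0,0],[0,0,0]], rot=[[-0.16,0.68,0.74],[-0.33,1.36,1.48],[-0.49,2.04,2.21],[-0.65,2.73,2.95],[-0.82,3.41,3.69]])

```text
clock: 1.77
eef_pos: [456.4, -9.8, 231.5]
tcp_rot: [3.126, -0.368, 1.791]
contact_force: [-0.6, 0.1, -0.6]
opening: 0.451
grasp_force: 0.0
```

```bash
python3 -c "
from h import *
plan([456,-4,40],np.pi/2+B,np.radians(25))"
```

```text
at [456.4  -9.8 231.5] [ 3.126 -0.368  1.791] clk 1.77 op 0.451 F [-0.6  0.1 -0.6] g 0.0 q6 [-0.27  0.18  1.93  0.35  1.22 -0.64]
dp [-1.588, -0.049, 4.518] rot [-0.167, 0.646, 0.747]
```

Emit:
play_rows(dp=[[-0.32,-0.01,0.9],[-0.64,-0.02,1.8],[-0.95,-0.03,2.7],[-1.27,-0.04,3.6],[-1.59,-0.05,4.52]], rot=[[-0.1,0.4,0.4],[-0.17,0.65,0.75],[-0.17,0.65,0.75],[-0.17,0.65,0.75],[-0.17,0.65,0.75]])

```text
clock: 2.18
eef_pos: [455.5, -4.9, 38.0]
tcp_rot: [3.141, -0.433, 1.71]
contact_force: [0.4, -0.4, 0.1]
opening: 0.449
grasp_force: 0.0
```

```bash
python3 -c "
from h import *
plan([456,-4,40],np.pi/2+B,np.radians(25))
f=optics.grab_frame('scene');save(f,'s2.png');cv2.imwrite('pics/s2c.png',cv2.resize(f['color'][100:280,180:420,::-1],None,fx=3,fy=3))"
```

```text
at [455.5  -4.9  38. ] [ 3.141 -0.433  1.71 ] clk 2.18 op 0.449 F [ 0.4 -0.4  0.1] g 0.0 q6 [-0.3   0.5   2.05  0.53  0.86 -0.85]
dp [0.039, 0.016, -0.037] rot [-0.007, 0.035, 0.028]
```

View pics/s2c.png

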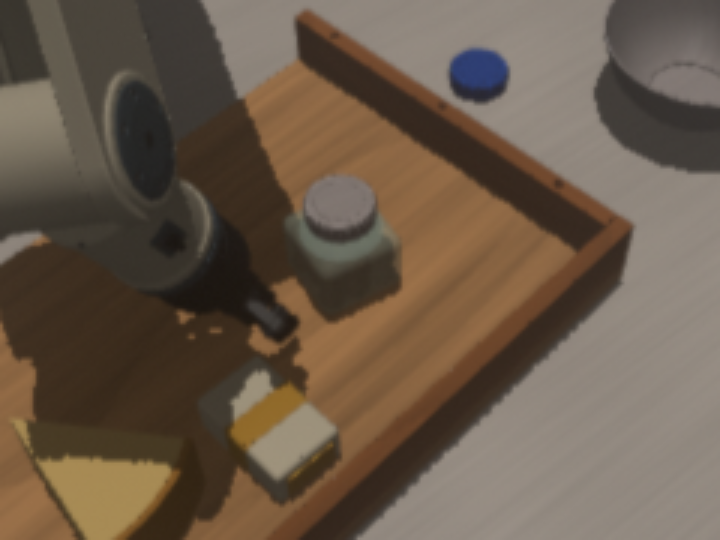

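The crop shows the gripper low beside the jar, fingertip at crop (280,325), and clear of the butter at (280,440). Next I push along the board's +y.

Emit:
play_rows(dp=[[0.32,0,0.147],[0.64,0,0.294],[0.95,0,0.44],[1.27,0,0.588],[1.59,0,0.735]], rot=[[0,0,0],[0,0,0],[0,0,0],[0,0,0],[0,0,0]])

```text
clock: 2.65
eef_pos: [446.5, 65.2, 40.6]
tcp_rot: [3.14, -0.433, 1.711]
contact_force: [0.3, -2.7, -1.6]
opening: 0.451
grasp_force: 1.1
```

Emit:
play_rows(dp=[[0.32,0,0.147],[0.64,0,0.294],[0.95,0,0.44],[1.22,0,0.565],[1.45,0,0.67]], rot=[[0,0,0],[0,0,0],[0,0,0],[0,0,0],[0,0,0]])

```text
clock: 3.07
eef_pos: [437.3, 128.8, 40.7]
tcp_rot: [3.14, -0.433, 1.712]
contact_force: [0.0, -2.6, -0.3]
opening: 0.45
grasp_force: 1.4
```

```bash
python3 -c "
from h import *
plan([456,-4,40],np.pi/2+B,np.radians(25))
f=optics.grab_frame('top');cv2.imwrite('pics/t3.png',cv2.resize(f['color'][140:280,220:380,::-1],None,fx=5,fy=5)[:600])"
```

```text
at [437.3 128.8  40.7] [ 3.14  -0.433  1.712] clk 3.07 op 0.45 F [ 0.  -2.6 -0.3] g 1.4 q6 [-0.03  0.46  2.14  0.66  0.74 -0.71]
dp [-3.051, -0.001, -1.391] rot [-0.004, 0.031, 0.042]
```

View pics/t3.png

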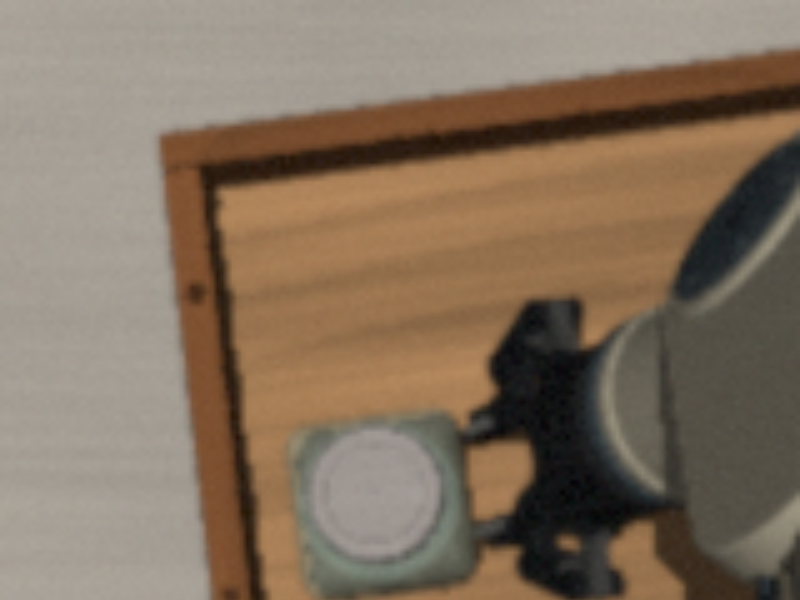

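The picture shows both fingertips flat on the jar's right side at crop (475,430)–(490,530). The jar is square to the board, with about 20 mm left to the left edge.

Emit:
play_rows(dp=[[0.12,0,0.055],[0.24,0,0.11],[0.34,0,0.157],[0.42,0,0.195],[0.48,0,0.222]], rot=[[0,0,0],[0,0,0],[0,0,0],[0,0,0],[0,0,0]])

```text
clock: 3.53
eef_pos: [434.4, 149.2, 39.9]
tcp_rot: [3.141, -0.433, 1.711]
contact_force: [0.7, -5.4, 4.0]
opening: 0.45
grasp_force: 2.6
```

Emit:
play_rows(dp=[[0.03,0,0.014],[0.06,0,0.028],[0.09,0,0.042],[0.09,0,0.042]], rot=[[0,0,0],[0,0,0],[0,0,0],[0,0,0]])

```text
clock: 3.87
eef_pos: [433.9, 152.0, 39.6]
tcp_rot: [3.14, -0.431, 1.712]
contact_force: [0.1, -15.8, 7.5]
opening: 0.45
grasp_force: 7.7
```

Emit:
play_rows(dp=[[-0.9,0,-0.42],[-0.5,0,-1.33],[-0.1,0,-2.24],[0.32,0,-3.15],[0.75,0,-4.05]], rot=[[0,0,0],[0,0,0],[0,0,0],[0,0,0],[0,0,0]], fingers=0.35)

```text
clock: 4.28
eef_pos: [438.0, 112.5, 200.5]
tcp_rot: [-3.139, -0.434, 1.708]
contact_force: [2.0, 0.4, 0.1]
opening: 0.355
grasp_force: 0.0
```

```bash
cat >> h.py <<'E'
def bd(x,y,z): return [579+x*np.cos(B)-y*np.sin(B),260+x*np.sin(B)+y*np.cos(B),z]
E
python3 -c "
from h import *
print(bd(-226,-48,210))
plan(bd(-226,-48,210),B,np.radians(25))"
```

```text
[np.float64(361.59472347898753), np.float64(181.80188147517816), 210]
at [438.  112.5 200.5] [-3.139 -0.434  1.708] clk 4.28 op 0.355 F [2.  0.4 0.1] g 0.0 q6 [-0.07  0.17  2.04  0.48  1.08 -0.47]
dp [1.894, -1.652, 0.622] rot [-6.352, 0.037, 13.619]
```

Emit:
play_rows(dp=[[0.4,-0.33,0.12],[0.8,-0.66,0.25],[1.2,-1,0.37],[1.6,-1.33,0.5],[1.89,-1.65,0.62]], rot=[[-0.49,0,1.04],[-0.97,0,2.09],[-1.46,0,3.13],[-1.95,0,4.18],[-2.43,0,5.22]])

```text
clock: 4.7
eef_pos: [361.6, 181.9, 208.3]
tcp_rot: [-3.141, -0.435, 1.105]
contact_force: [0.0, -0.3, 0.2]
opening: 0.352
grasp_force: 0.0
```

Emit:
play_rows(dp=[[0,0,0],[0,0,0],[0,0,0],[0,0,0],[0,0,0]], rot=[[-0.49,0,1.04],[-0.97,0,2.09],[-1.46,0,3.13],[-1.95,0,4.18],[-2.43,0,5.22]])

```text
clock: 5.12
eef_pos: [361.8, 180.8, 207.5]
tcp_rot: [3.139, -0.429, 0.619]
contact_force: [-0.3, 0.2, 0.2]
opening: 0.354
grasp_force: 0.0
```

```bash
python3 -c "
from h import *
plan(bd(-226,-48,210),B,np.radians(25))"
```

```text
at [361.8 180.8 207.5] [ 3.139 -0.429  0.619] clk 5.12 op 0.354 F [-0.3  0.2  0.2] g 0.0 q6 [ 0.38 -0.19  2.37  0.19  0.55  1.19]
dp [0.035, -0.024, -0.052] rot [-1.914, 0.063, 4.189]
```

Emit:
play_rows(dp=[[0,0,0],[0,0,0],[0,0,0],[0,0,0],[0,0,0]], rot=[[-0.42,0,0.92],[-0.84,0,1.84],[-1.26,0,2.76],[-1.68,0,3.68],[-1.91,0.06,4.19]])

```text
clock: 5.53
eef_pos: [361.5, 180.2, 206.9]
tcp_rot: [3.139, -0.426, 0.241]
contact_force: [0.8, 0.3, -0.6]
opening: 0.352
grasp_force: 0.0
```

```bash
python3 -c "
from h import *
plan(bd(-228,-48,45),B,np.radians(25))"
```

```text
at [361.5 180.2 206.9] [ 3.139 -0.426  0.241] clk 5.53 op 0.352 F [ 0.8  0.3 -0.6] g 0.0 q6 [ 0.58 -0.18  2.37 -0.26  0.56  2.1 ]
dp [-1.708, -0.053, 3.669] rot [-0.392, 0.094, 0.908]
```

Emit:
play_rows(dp=[[-0.34,0,0.73],[-0.68,-0.02,1.47],[-1.02,-0.03,2.2],[-1.37,-0.04,2.93],[-1.71,-0.05,3.67]], rot=[[-0.2,0.05,0.45],[-0.39,0.09,0.91],[-0.39,0.09,0.91],[-0.39,0.09,0.91],[-0.39,0.09,0.91]])

```text
clock: 5.95
eef_pos: [364.7, 179.4, 79.6]
tcp_rot: [-3.14, -0.423, 0.142]
contact_force: [1.4, -0.2, 0.4]
opening: 0.35
grasp_force: 0.0
```

```bash
python3 -c "
from h import *
plan(bd(-90,-48,45),B,np.radians(25))
f=optics.grab_frame('top');cv2.imwrite('pics/t4.png',cv2.resize(f['color'][150:310,220:380,::-1],None,fx=3.5,fy=3.5))"
```

```text
at [364.7 179.4  79.6] [-3.14  -0.423  0.142] clk 5.95 op 0.35 F [ 1.4 -0.2  0.4] g 0.0 q6 [ 0.61  0.16  2.48 -1.02  0.22  3.01]
dp [2.683, -0.046, 2.156] rot [-0.039, 0.131, 0.056]
```

View pics/t4.png

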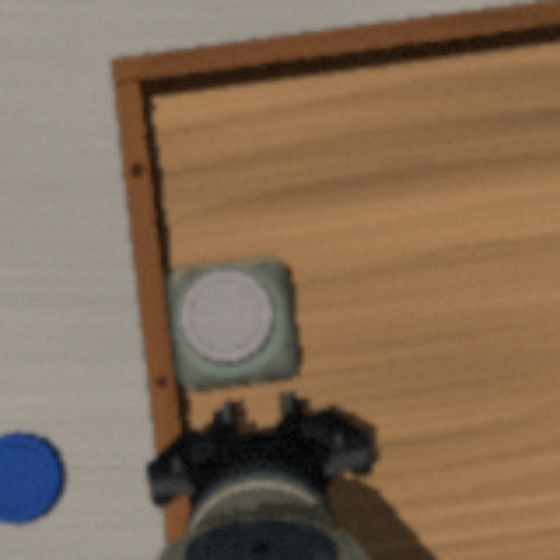

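The jar is flush on the left edge, with its face about 15 mm ahead of the fingertips at crop (230,410)–(290,405). Joint 6 has reached its range, so I'll cut the tilt to 10 degrees.

Emit:
play_rows(dp=[[0,0,0],[0,0,0],[0,0,0],[0,0,0],[0,0,0]], rot=[[0,-0.5,0],[0,-1,0],[0,-1.5,0],[0,-2,0],[0,-2.4,0]])

```text
clock: 6.42
eef_pos: [364.4, 177.7, 80.4]
tcp_rot: [3.139, -0.185, 0.138]
contact_force: [0.8, -0.3, -0.2]
opening: 0.348
grasp_force: 0.0
```

```bash
python3 -c "
from h import *
plan(bd(-224,-46,46),B,np.radians(10))"
```

```text
at [364.4 177.7  80.4] [ 3.139 -0.185  0.138] clk 6.42 op 0.348 F [ 0.8 -0.3 -0.2] g 0.0 q6 [ 0.51  0.19  2.33 -0.16  0.46  2.08]
dp [-0.165, -0.163, 0.845] rot [0.017, -0.104, 0.021]
```

Emit:
play_rows(dp=[[-0.08,-0.08,0.4],[-0.16,-0.16,0.84],[-0.16,-0.16,0.84]], rot=[[0,-0.1,0],[0,-0.1,0],[0,-0.1,0]])

```text
clock: 6.67
eef_pos: [364.6, 183.1, 44.7]
tcp_rot: [3.136, -0.177, 0.137]
contact_force: [-1.3, -0.9, -1.2]
opening: 0.351
grasp_force: 0.0
```

```bash
python3 -c "
from h import *
plan(bd(-90,-46,46),B,np.radians(10))"
```

```text
at [364.6 183.1  44.7] [ 3.136 -0.177  0.137] clk 6.67 op 0.351 F [-1.3 -0.9 -1.2] g 0.0 q6 [ 0.52  0.28  2.34 -0.2   0.36  2.14]
dp [3.276, -0.028, 0.553] rot [0.049, -0.025, 0.01]
```

Emit:
play_rows(dp=[[0.29,0,0.05],[0.58,0,0.1],[0.87,-0.01,0.15],[1.16,-0.01,0.2],[1.45,-0.01,0.25]], rot=[[0,0,0],[0,0,0],[0,0,0],[0,0,0],[0,0,0]])

```text
clock: 7.08
eef_pos: [425.6, 191.9, 47.1]
tcp_rot: [3.136, -0.181, 0.14]
contact_force: [-2.4, -2.0, -0.8]
opening: 0.353
grasp_force: 1.6
```

Emit:
play_rows(dp=[[0.29,0,0.05],[0.58,0,0.1],[0.87,-0.01,0.15],[1.12,-0.01,0.19],[1.3,-0.01,0.22]], rot=[[0,0,0],[0,0,0],[0,0,0],[0,0,0],[0,0,0]])

```text
clock: 7.5
eef_pos: [477.7, 199.5, 47.2]
tcp_rot: [3.136, -0.181, 0.14]
contact_force: [-2.3, -2.7, -1.1]
opening: 0.354
grasp_force: 1.5
```

Emit:
play_rows(dp=[[0.12,0,0.02],[0.22,0,0.037],[0.3,0,0.05],[0.36,0,0.06],[0.4,0,0.067]], rot=[[0,0,0],[0,0,0],[0,0,0],[0,0,0],[0,0,0]])

```text
clock: 7.92
eef_pos: [492.5, 201.7, 47.5]
tcp_rot: [3.135, -0.181, 0.14]
contact_force: [-1.3, -1.8, -1.7]
opening: 0.347
grasp_force: 1.5
```

```bash
python3 -c "
from h import *
plan(bd(-90,-46,46),B,np.radians(10))"
```

```text
at [492.5 201.7  47.5] [ 3.135 -0.181  0.14 ] clk 7.92 op 0.347 F [-1.3 -1.8 -1.7] g 1.5 q6 [ 0.42  0.41  2.09 -0.12  0.47  1.96]
dp [0.083, -0.0, 0.052] rot [0.051, -0.06, 0.042]
```

Emit:
play_rows(dp=[[0.05,0,0.008],[0.1,0,0.016],[0.14,0,0.023],[0.17,0,0.028],[0.17,0,0.028]], rot=[[0,0,0],[0,0,0],[0,0,0],[0,0,0],[0,0,0]])

```text
clock: 8.33
eef_pos: [499.5, 202.8, 47.7]
tcp_rot: [3.136, -0.181, 0.14]
contact_force: [-1.3, -0.7, -1.2]
opening: 0.353
grasp_force: 0.9
```

Emit:
play_rows(dp=[[0.04,0,0.006],[0.08,0,0.013],[0.12,0,0.019],[0.12,0,0.019]], rot=[[0,0,0],[0,0,0],[0,0,0],[0,0,0]])

```text
clock: 8.67
eef_pos: [500.1, 202.3, 46.8]
tcp_rot: [3.134, -0.173, 0.14]
contact_force: [-18.9, -0.9, 9.7]
opening: 0.353
grasp_force: 9.1
```

```bash
python3 -c "
from h import *
f=optics.grab_frame('scene');cv2.imwrite('pics/s5.png',cv2.resize(f['color'][100:240,280:440,::-1],None,fx=4,fy=4,interpolation=2))
f=optics.grab_frame('top');np.savez('top5.npz',**{k:np.array(v) for k,v in f.items()});cv2.imwrite('pics/t5.png',cv2.resize(f['color'][155:255,235:365,::-1],None,fx=6,fy=6,interpolation=2))"
```

```text
(no output)
```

View pics/t5.png

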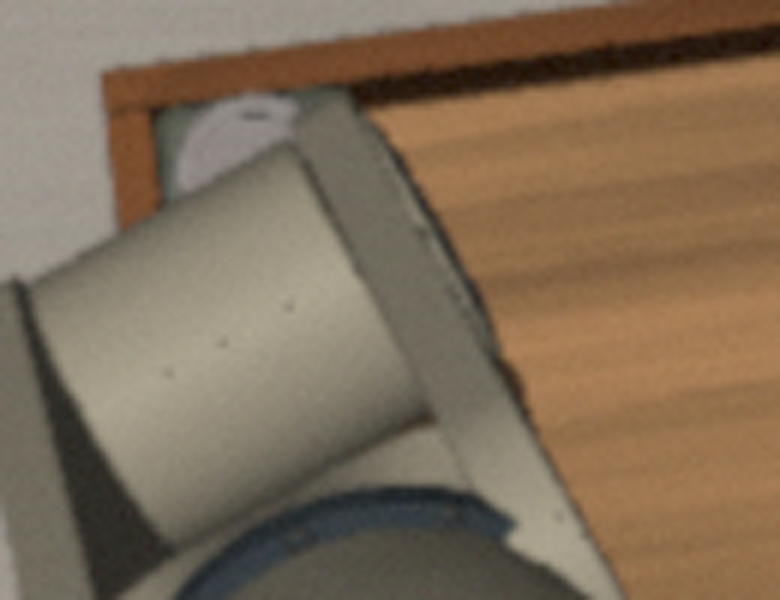

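The visible part of the jar's corner at crop (160,105)–(350,90) sits against both edges with no gap. I'll retreat and lift.

Emit:
play_rows(dp=[[-0.4,0,-0.07],[-0.9,0,-0.15],[-1.5,0,-0.25],[-2,0,-1],[-2,0,-1.9]], rot=[[0,0,0],[0,0,0],[0,0,0],[0,0.0,0],[0,0,0]])

```text
clock: 9.18
eef_pos: [407.6, 189.1, 105.9]
tcp_rot: [3.133, -0.174, 0.141]
contact_force: [-0.3, -0.1, -0.2]
opening: 0.352
grasp_force: 0.0
```

Emit:
play_rows(dp=[[0,0,-0.9],[-0.2,0,-1.8],[-0.4,0,-2.7],[-0.6,0,-2.7],[-0.8,0,-2.7]], rot=[[0,-0.4,0],[0,-0.8,0],[0,-1.2,0],[0,-1.6,0],[0,-1.7,0]], fingers=1.0)

```text
clock: 9.6
eef_pos: [364.6, 185.8, 211.5]
tcp_rot: [3.138, -0.009, 0.139]
contact_force: [0.2, -0.2, 0.1]
opening: 0.994
grasp_force: 0.0
```

```bash
python3 -c "
from h import *
plan(bd(-40,-40,200),B,0)
f=optics.grab_frame('top');cv2.imwrite('pics/t6.png',cv2.resize(f['color'][155:255,235:365,::-1],None,fx=6,fy=6,interpolation=2))"
```

```text
at [364.6 185.8 211.5] [ 3.138 -0.009  0.139] clk 9.6 op 0.994 F [ 0.2 -0.2  0.1] g 0.0 q6 [ 0.47  0.03  2.09 -0.01  1.01  1.91]
dp [4.559, -0.095, 0.331] rot [0.03, -0.089, 0.033]
```

View pics/t6.png

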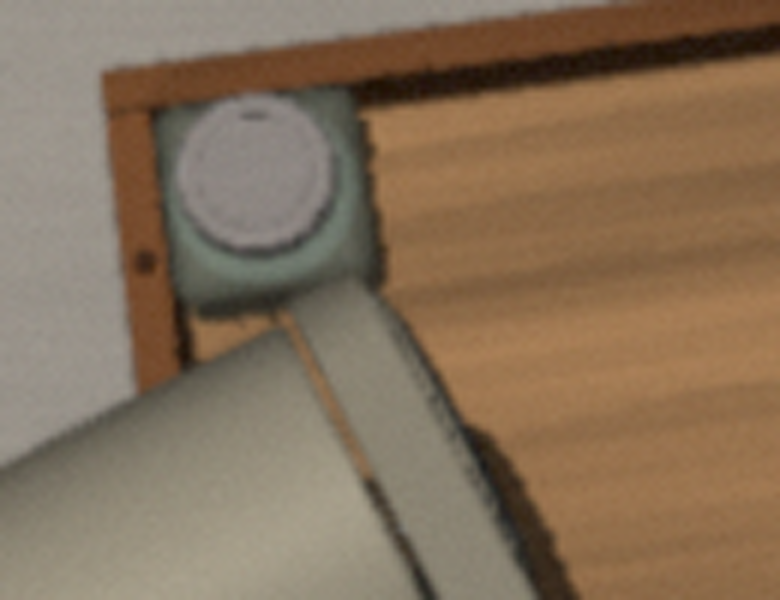

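The jar is flush against both edges, with the cap centre at crop (255,173). Next I compute the grasp.

```bash
python3 -c "
from h import *
f=load('top');c=ray(f,277.1,183.4,118);print(c,bd(-40,-40,0))
plan([545,215,150],B,0)"
```

```text
[545.71978986 216.55007767 118.        ] [np.float64(544.7925959765162), np.float64(214.94610438625597), 0]
at [361.9 184.6 209.2] [ 3.137 -0.005  0.139] clk 9.65 op 1.002 F [-1.  -1.6 -0.4] g 0.0 q6 [ 0.47  0.03  2.1  -0.01  1.01  1.91]
dp [4.631, -0.125, 1.502] rot [0.047, -0.045, 0.029]
```

Emit:
play_rows(dp=[[0.95,-0.03,0],[1.9,-0.06,0],[2.85,-0.09,0.2],[3.8,-0.12,0.5],[4.64,-0.14,1.0]], rot=[[0.05,-0.05,0.03],[0.05,-0.05,0.03],[0.05,-0.05,0.03],[0.05,-0.05,0.03],[0.05,-0.05,0.03]])

```text
clock: 10.07
eef_pos: [548.3, 216.1, 168.4]
tcp_rot: [3.141, -0.001, 0.136]
contact_force: [0.0, 0.4, 0.5]
opening: 1.003
grasp_force: 0.0
```

```bash
python3 -c "
from h import *
plan([545.3,215.7,84],B,0)"
```

```text
at [548.3 216.1 168.4] [ 3.141e+00 -1.000e-03  1.360e-01] clk 10.07 op 1.003 F [0.  0.4 0.5] g 0.0 q6 [ 0.37  0.36  1.77 -0.    1.01  1.81]
dp [-0.077, -0.002, 2.11] rot [0.005, -0.011, 0.002]
```

Emit:
play_rows(dp=[[-0.05,0,0.7],[-0.07,0,1.4],[-0.07,0,1.85],[-0.07,0,2.08],[-0.07,0,2.08]], rot=[[0,0,0],[0,0,0],[0,0,0],[0,0,0],[0,0,0]])

```text
clock: 10.48
eef_pos: [540.3, 214.2, 82.7]
tcp_rot: [3.139, 0.007, 0.136]
contact_force: [-0.1, 0.2, 0.1]
opening: 0.996
grasp_force: 0.0
```

Emit:
play_rows(dp=[[0,0,0],[0,0,0],[0,0,0],[0,0,0],[0,0,0]], rot=[[0,0,0],[0,0,0],[0,0,0],[0,0,0],[0,0,0]], fingers=0.0, grip_force=60)

```text
clock: 10.9
eef_pos: [543.3, 215.8, 87.6]
tcp_rot: [-3.141, -0.001, 0.136]
contact_force: [-1.7, 2.4, 8.1]
opening: 0.69
grasp_force: 64.8
```

Emit:
play_rows(dp=[[0.03,-0.02,0],[0.06,-0.04,0],[0.06,-0.04,0],[0.06,-0.04,0]], rot=[[0,0,0],[0,0,0],[0,0,0],[0,0,0]], grip_force=90)

```text
clock: 11.23
eef_pos: [543.4, 215.9, 87.6]
tcp_rot: [3.139, 0.004, 0.136]
contact_force: [-9.6, -6.9, 18.9]
opening: 0.688
grasp_force: 93.1
```

```bash
python3 -c "
from h import *
plan([545.3,215.7,84],B,0);print(telemetry.sense()['wrist_torque'])"
```

```text
at [543.4 215.9  87.6] [3.139 0.004 0.136] clk 11.23 op 0.688 F [-9.6 -6.9 18.9] g 93.1 q6 [ 0.38  0.47  1.83 -0.    0.85  1.81]
dp [0.047, 0.011, 0.091] rot [0.02, 0.038, 0.003]
[-1.09836849  1.2614669  -0.11013333]
```

Emit:
play_rows(dp=[[0,0,0],[0,0,0],[0,0,0],[0,0,0],[0,0,0]], rot=[[0,0,-0.4],[0,0,-0.8],[0,0,-1.2],[0,0,-1.6],[0,0,-2]])

```text
clock: 11.65
eef_pos: [543.5, 215.0, 87.7]
tcp_rot: [3.139, 0.005, 0.347]
contact_force: [-8.5, -11.2, 20.4]
opening: 0.686
grasp_force: 93.1
```

```bash
python3 -c "
from h import *
plan([545.3,215.7,84],B,0);print(telemetry.sense()['wrist_torque'])"
```

```text
at [543.5 215.   87.7] [3.139 0.005 0.347] clk 11.65 op 0.686 F [ -8.5 -11.2  20.4] g 93.1 q6 [ 0.38  0.47  1.83 -0.    0.85  1.6 ]
dp [0.048, -0.0, 0.091] rot [0.026, 0.042, 2.019]
[-1.97960715  1.09042866 -0.42152566]
```

Emit:
play_rows(dp=[[0,0,0],[0,0,0],[0,0,0],[0,0,0],[0,0,0]], rot=[[0,0,-0.4],[0,0,-0.8],[0,0,-1.2],[0,0,-1.6],[0,0,-2]])

```text
clock: 12.07
eef_pos: [543.7, 214.1, 87.7]
tcp_rot: [3.139, 0.006, 0.557]
contact_force: [-6.5, -17.5, 20.6]
opening: 0.689
grasp_force: 93.2
```

```bash
python3 -c "
from h import *
plan([545.3,215.7,84],B,0);print(telemetry.sense()['wrist_torque'])"
```

```text
at [543.7 214.1  87.7] [3.139 0.006 0.557] clk 12.07 op 0.689 F [ -6.5 -17.5  20.6] g 93.2 q6 [ 0.37  0.46  1.83 -0.    0.85  1.39]
dp [0.056, -0.012, 0.093] rot [0.034, 0.047, 4.023]
[-2.74814318  0.91776548 -0.43751184]
```

Emit:
play_rows(dp=[[0,0.03,-0.02],[0,0.03,-0.02],[0,0.03,-0.02],[0,0.03,-0.02],[0,0.03,-0.02]], rot=[[0,0,-0.3],[0,0,-0.7],[0,0,-1.1],[0,0,-1.5],[0,0,-1.8]])

```text
clock: 12.48
eef_pos: [544.1, 213.3, 87.9]
tcp_rot: [3.141, 0.006, 0.746]
contact_force: [-6.4, -15.8, 13.5]
opening: 0.685
grasp_force: 95.1
```

```bash
python3 -c "
from h import *
plan([545.3,215.7,84],B,0);print(telemetry.sense()['wrist_torque'])"
```

```text
at [544.1 213.3  87.9] [3.141 0.006 0.746] clk 12.48 op 0.685 F [ -6.4 -15.8  13.5] g 95.1 q6 [ 0.37  0.46  1.83 -0.    0.85  1.2 ]
dp [0.063, -0.023, 0.097] rot [0.026, 0.054, 5.824]
[-2.3642985   0.7469005  -0.36617994]
```

Emit:
play_rows(dp=[[-0.01,0.025,-0.01],[-0.01,0.025,-0.01],[-0.01,0.025,-0.01],[-0.01,0.025,-0.01],[-0.01,0.025,-0.01]], rot=[[0,0,-0.4],[0,0,-0.8],[0,0,-1.2],[0,0,-1.6],[0,0,-1.9]])

```text
clock: 12.9
eef_pos: [544.8, 212.5, 88.0]
tcp_rot: [-3.142, 0.005, 0.945]
contact_force: [-3.1, -14.0, 8.3]
opening: 0.686
grasp_force: 95.1
```

```bash
python3 -c "
from h import *
plan([545.3,215.7,84],B,0);print(telemetry.sense()['wrist_torque'])"
```

```text
at [544.8 212.5  88. ] [-3.142  0.005  0.945] clk 12.9 op 0.686 F [ -3.1 -14.    8.3] g 95.1 q6 [ 0.37  0.46  1.83 -0.    0.85  1.  ]
dp [0.072, -0.036, 0.098] rot [0.021, 0.05, 7.725]
[-2.12069219  0.39338426 -0.22141583]
```

Emit:
play_rows(dp=[[0,0.025,0],[0,0.025,0],[0,0.025,0],[0,0.025,0]], rot=[[0,0,-0.4],[0,0,-0.8],[0,0,-1.1],[0,0,-1.1]])

```text
clock: 13.23
eef_pos: [545.5, 212.2, 88.0]
tcp_rot: [-3.141, 0.005, 1.06]
contact_force: [-3.9, -10.8, 8.0]
opening: 0.685
grasp_force: 95.0
```

```bash
python3 -c "
from h import *
plan([545.3,215.7,84],B,0);print(telemetry.sense()['wrist_torque'])"
```

```text
at [545.5 212.2  88. ] [-3.141  0.005  1.06 ] clk 13.23 op 0.685 F [ -3.9 -10.8   8. ] g 95.0 q6 [ 0.37  0.47  1.83 -0.    0.85  0.88]
dp [0.074, -0.046, 0.099] rot [0.014, 0.05, 8.825]
[-1.69857388  0.46091142  0.01589034]
```

Emit:
play_rows(dp=[[-0.04,0.022,0],[-0.04,0.022,-0.05],[-0.04,0.022,-0.1],[-0.04,0.022,-0.15],[-0.04,0.022,-0.2]], rot=[[0,0,0],[0,0,0],[0,0,0],[0,0,0],[0,0,0]])

```text
clock: 13.65
eef_pos: [546.1, 212.3, 95.3]
tcp_rot: [-3.14, 0.002, 1.058]
contact_force: [-0.0, -1.3, -1.2]
opening: 0.682
grasp_force: 96.3
```

Emit:
play_rows(dp=[[0,0,-0.1],[0,0,-0.2],[0,0,-0.3],[0,0,-0.42],[0,0,-0.5]], rot=[[0,0,0],[0,0,0],[0,0,0],[0,0,0],[0,0,0]])

```text
clock: 14.07
eef_pos: [546.6, 212.8, 116.0]
tcp_rot: [-3.141, 0.001, 1.058]
contact_force: [0.7, 0.2, -0.8]
opening: 0.682
grasp_force: 96.4
```

Emit:
play_rows(dp=[[0,0,0],[0,0,0],[0,0,0]], rot=[[0,0,0],[0,0,0],[0,0,0]])

```text
clock: 14.32
eef_pos: [546.2, 212.5, 115.0]
tcp_rot: [-3.14, 0.002, 1.058]
contact_force: [0.3, 1.1, -0.5]
opening: 0.683
grasp_force: 96.4
```

```bash
python3 -c "
from h import *
plan([545.3,215.7,115],B,0)
f=optics.grab_frame('scene');cv2.imwrite('pics/s7.png',cv2.resize(f['color'][90:240,290:450,::-1],None,fx=4,fy=4,interpolation=2))"
```

```text
at [546.2 212.5 115. ] [-3.140e+00  2.000e-03  1.058e+00] clk 14.32 op 0.683 F [ 0.3  1.1 -0.5] g 96.4 q6 [ 0.37  0.43  1.81 -0.    0.9   0.88]
dp [0.058, -0.058, 0.001] rot [-0.004, 0.024, 8.802]
```

View pics/s7.png

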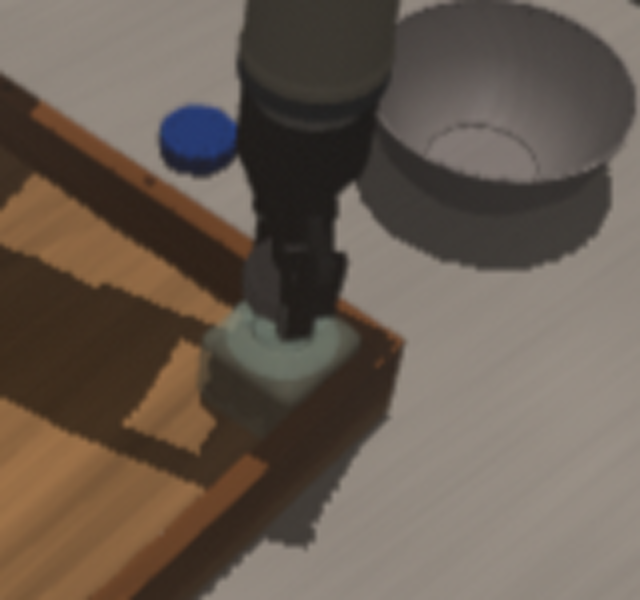

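The jar stands flush in the corner at crop (275,365), and the cap is held level above the open mouth at about (265,280). The forces show the cap hangs free, so I'm handing in.

```bash
python3 -c "
from h import *
print(r.sign_off())"
```

```text
the job is handed in; nothing more can be done
None
```

The jar is flush in the back left corner and the cap is unscrewed and held level just above the open mouth; I handed the job in at about 14 s on the robot clock, and no verdict came back.

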